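# Wind the music stand and set the clay cart on it

## Task

Wind the wooden music stand's brass key clockwise, a part turn at a time, until it will go no further. Then take the clay cart with the stack of coins that stands on the table beside the stand (not one from the drying board) and set it upright in the middle of the stand's round plate, its length along the stand's long side (either way round), without dropping it. Leave the plain cart, the brush pot, the glaze jar and the wooden modelling spatula where they are.

Things in the scene. Friction and masses are not known exactly. Their poses are not given: they have to be found in the camera images.
- key (a joint): How far the key is wound, rad: 0 run down, 5.5 fully wound against a rigid stop; starts at 0.2 to 1.2. Grows as the key turns clockwise seen from above. A brake holds the key wherever it is let go, so it can be released and regripped. Turning takes about 0.14 N m at first, 0.22 N m near the end.
- key_grip (a point): Brass butterfly key on an upright axis on the stand. Point on that axis at the centre of the wings, 96 mm above the work surface. The wings form a flat upright plate 75 mm long, 10 mm thick, 35 mm high, above a 14 mm thick stem; the stand's top is 42 mm below the point. x along the wings, y across their thickness, z up; they turn with the key.
- plate_mid (a point): Centre of the top face of the round dark wooden plate on the stand, 120 mm across, 68 mm above the work surface; it does not turn. The stand is a pale wooden box fixed to the table, 260 x 140 mm, 54 mm high, facing any way. y along its long side, pointing from the key to the plate, z up. The key's axis is at y = -130 mm.
- cart_mid (a point): Cart to place: grey clay car, 100 mm long, a lying stack of coins on its back, 0.25 to 0.5 kg. Point at its centre, 40 mm above its underside. x along its length to the nose, y across, z up. Flat-sided body 54 mm wide, 6 to 56 mm up; corner wheels, 30 mm high, make it 60 mm wide low down; coins 42 mm wide, top 80 mm up. Can be gripped across the body at this point.
- plain_cart_mid (a point): Bystander: a cart of the same clay and size without coins, only a slot in its flat top, 56 mm high; point 28 mm above its underside. It stands on the other side of the stand from the cart to place; which side is which varies.
- brush_pot: Bystander: blue pot 68 mm across and 85 mm high with brushes sticking out to about 185 mm; origin under its centre.
- glaze_jar: Bystander: lidded round jar, 72 mm across, 90 mm high; origin under its centre.
- modelling_tool: Bystander: wooden-handled spatula about 190 mm long, lying flat beyond the stand; origin near its middle, x along its length.

How it is judged:
By the outcome, as a careful person would: the job done as asked, in the order asked, and still so for the second after the job is handed in, with the robot touching nothing.
It also fails if it takes over 72 s, if anything falls off the work surface, if the arm or the gripper's body presses on something with over 40 N, if the wrist force passes 120 N, or if a joint passes its speed limit or range.

## Robot

A 6-joint arm with a two-finger parallel gripper is mounted at the origin on the work surface. World frame = base frame: x ahead of the robot, y to its left, z up, the work surface at z = 0. Lengths are in m, angles in rad, forces in N, time in s.
With the tool pointing down it reaches from about 0.375 to 0.9 m from the base axis. Payload 3.1 kg.
Tool frame: the origin (TCP) lies between the finger pads; the fingertips stand 22 mm ahead of it and the grasp point (between the pads) lies 3 mm ahead of it; z points along the fingers, y is the line along which they close (so a half turn about z gives the same grasp; the last joint's range is limited). The gripper opens to 87 mm and grips with 3 to 60 N. Pads are 19 mm wide; open, the fingers measure 117 mm over their backs; the gripper's body (75 mm by 190 mm) begins 51 mm behind the grasp point.
Start: joints at [-1.454, 0.527, 1.433, -0, 1.181, -0.178], TCP at [0.182, -0.598, 0.245] pointing down, gripper open.
Joint ranges: [-3.08, 3.08], [-0.75, 2.2], [0.22, 2.44], [-1.43, 4.57], [0, 2.65], [-2.85, 2.85]. Speed limits (rad/s): [2.79, 2.79, 3.14, 3.14, 3.14, 3.14].

## Interface

Orientations are given as a unit quaternion [x, y, z, w].
In Python, from rig import get_obs, camera, get_calibration, hand_in, cut_out gives the robot as it stands.
- The arm moves only by the shell command python3 -m inch 'ROWS' [OPENING] [FORCE]. ROWS is JSON, one flat list of numbers, 6 for each row, row after row: the shift along the tool's x, y, z scaled (see below), then the turn, a rotation vector about the tool's x, y, z scaled (see below). A call has 1 to 20 rows; each row is the pose to reach, as a shift and turn from the pose commanded when the call began, along the tool's axes at that moment; what a row does not reach only later rows make up. The controller multiplies each number of a shift by 0.08 m and each number of a turn by 90 degrees. A row lasts 1/12 s, in which the tool goes at most 41.7 mm and 7.16 degrees, less where a joint would pass 70% of its speed; a pose out of reach is approached as far as the arm can. A call with a number of a shift or a turn outside -1 to 1 is refused whole. A call with a gripper value outside its range is refused whole. OPENING is the finger opening in mm, from 0 to 87, set as the call begins (- or left out, the last holds). The fingers move at their own pace and stop on an object; FORCE is the grip in N (left out, the last holds). Time passes only in rows, so rows that repeat a pose let the fingers close. It gives the time, the measured TCP pose, the force, the opening and the grip force at its end, in the units of the state.
- get_obs(): the state, without advancing time (a new reading comes with each control period).
- camera(name): name is "scene" or "top" or "wrist"; returns the picture (400x640x3 uint8, red, green, blue); there is no depth.
- get_calibration(name): a dict with "vertical_fov" (degrees; the focal length in pixels is half the picture's height over the tangent of half this angle, whatever the lens; pixels are square), "cx", "cy" (the principal point, pixels), "T" (4x4, takes a point from camera to world coordinates). Camera axes: x right, y down, z forward; pixel columns grow to the right and rows downward; lengths in m; the calibration is good to about 2 mm. A picture is of the moment at which its call begins: read the wrist's pose just before it. get_calibration takes no time and is no camera call; for the wrist camera it gives the pose at the moment of the call.
- hand_in(): hands the job in; it is judged then, once.
Trained networks look in the newest picture that a camera, given by its name, has taken for a name from the list of things; names that differ only in an ending like _2 or _b are one class to them, and where a whole thing is asked for, a point or a joint stands for the part that bears it (a point fixed in the world has none). Each returns a list of dicts, best first, with "conf" (0 to 1); they miss things now and then, are a little off and sometimes report something else, mostly with a low value. They report only what shows in the picture. A call takes as long as a camera call.
- cut_out(camera, thing): "region" (400x640 bool, what is visible of it) and "bbox" ([left, top, right, bottom] in pixels, round what is visible of it).
The state is a dict: "time": time; "q": joint angles; "joint_velocities": joint speeds; "joint_torque": joint torques, N m; "position": TCP position; "tool_rot": TCP orientation; "ft_force": force on the tool from outside, world axes, zero at the start; "moment": the same for the moment, N m; "grip_width": finger opening in m; "grip_force": force on a finger pad.
Only numpy, scipy, OpenCV 4.12 (cv2) and the standard library are available. Lean on these libraries where they do the work, as an engineer would, in place of code of your own. Each camera call takes 0.05 s, during which the arm holds its last target. There are 200 camera calls.

## Working session

There is one attempt and no reset: what is moved stays moved. The work goes in short steps, Python scripts to look and compute and a shell command to move; the robot and the scene stay as the last step left them, time stands still between calls to the robot, and variables do not carry over. Pictures are saved under pics/ and viewed, at most 10 in all, crops included, and the job is handed in when it is done.

```bash
ls; mkdir -p pics; python3 - <<'E'
from rig import *
import cv2,json
a=camera("top");b=camera("scene")
import numpy as np
cv2.imwrite("pics/a.png",cv2.cvtColor(a,cv2.COLOR_RGB2BGR))
cv2.imwrite("pics/b.png",cv2.cvtColor(b,cv2.COLOR_RGB2BGR))
for c in("top","scene"):
  k=get_calibration(c);print(c,k["vertical_fov"],k["cx"],k["cy"],np.round(k["T"],3).tolist())
  for t in("key","plate_mid","cart_mid","plain_cart_mid","brush_pot","glaze_jar"):
    try:
      for r in cut_out(c,t)[:3]:print(c,t,round(r["conf"],2),r["bbox"])
    except Exception as e:print(t,e)
print(get_obs())
E
```

```text
pics
top 51.388143870695075 321.58091872736327 202.56103519229592 [[-0.028, -0.99, 0.141, 0.465], [-1.0, 0.029, 0.001, 0.013], [-0.005, -0.141, -0.99, 1.099], [0.0, 0.0, 0.0, 1.0]]
top key 0.7 [300.6, 257.4, 336.1, 262.1]
top plate_mid 0.66 [265.3, 179.2, 348.6, 295.5]
top plate_mid 0.66 [194.9, 246.1, 227.8, 292.9]
top cart_mid 0.79 [198.1, 249.4, 226.9, 294.0]
top plain_cart_mid 0.91 [443.5, 214.9, 474.9, 260.0]
top brush_pot 0.8 [209.2, 128.9, 253.9, 169.9]
top brush_pot 0.19 [408.2, 135.4, 442.2, 167.5]
top glaze_jar 0.62 [405.9, 133.9, 439.8, 167.2]
scene 44.61588588484665 317.20624540440576 195.25641431536525 [[-0.873, 0.352, -0.338, 1.054], [0.488, 0.622, -0.612, 0.784], [-0.005, -0.699, -0.715, 1.013], [0.0, 0.0, 0.0, 1.0]]
scene key 0.67 [363.1, 174.8, 378.3, 194.9]
scene plate_mid 0.73 [301.9, 170.8, 402.9, 261.1]
scene cart_mid 0.62 [414.7, 250.9, 462.2, 286.7]
scene plain_cart_mid 0.77 [275.8, 123.7, 311.9, 150.5]
scene plain_cart_mid 0.22 [363.4, 170.6, 383.2, 193.9]
scene brush_pot 0.84 [310.0, 253.0, 337.2, 317.0]
scene glaze_jar 0.66 [225.6, 148.2, 251.7, 188.7]
{'time': 0.7, 'q': array([-1.45452692e+00,  5.27437253e-01,  1.43269783e+00, -8.44329222e-06,
        1.18135002e+00, -1.78476609e-01]), 'joint_velocities': array([-5.02089710e-04,  7.79447184e-04, -6.08828637e-04, -1.96863390e-04,
       -1.05944021e-03,  1.36761591e-05]), 'joint_torque': array([-1.21866324e-03, -4.39866722e+01, -1.76952463e+01,  6.32982259e-02,
        5.03725768e-02, -1.48846362e-05]), 'position': array([ 0.18159984, -0.59802926,  0.24458768]), 'tool_rot': array([ 9.89160001e-01,  1.46841713e-01, -5.57609024e-06,  5.36288145e-05]), 'ft_force': array([-0.23487567,  0.10544632, -0.38690095]), 'moment': array([-0.04655175,  0.00454009, -0.0088346 ]), 'grip_force': 0.0, 'grip_width': 0.08669771249501274}
```

View pics/a.png

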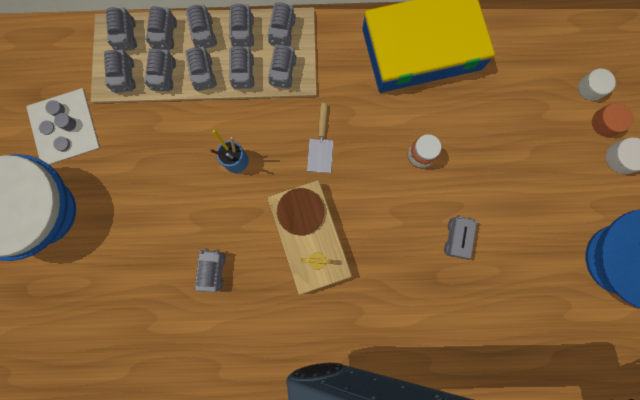

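View pics/b.png

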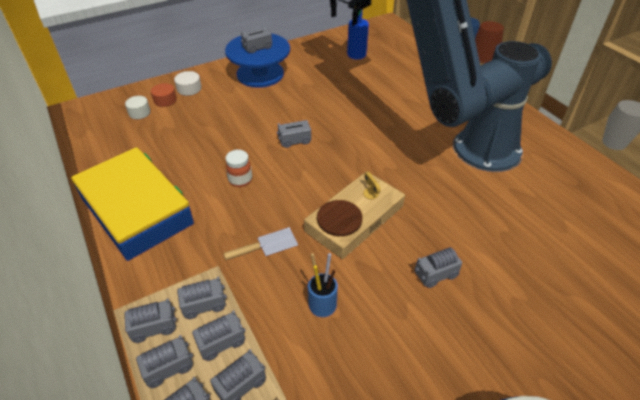

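Top view: the stand has its plate at about (301,212) and its key at about (318,261), wings nearly along image x. The coin cart is at (209,271) and the plain cart at (461,238).

```bash
cat >h.py <<'E'
from rig import *
import numpy as np,cv2
from scipy.spatial.transform import Rotation as R
def ray(cam,uv,z,k=None):
    k=k or get_calibration(cam);f=200/np.tan(np.radians(k["vertical_fov"]/2));T=np.array(k["T"])
    d=T[:3,:3]@np.array([(uv[0]-k["cx"])/f,(uv[1]-k["cy"])/f,1]);o=T[:3,3]
    return o+d*(z-o[2])/d[2]
def topo(cam,mask,z):
    "region -> world xy points at plane z; centre, minAreaRect"
    k=get_calibration(cam)
    ys,xs=np.nonzero(mask);P=np.array([ray(cam,p,z,k)[:2] for p in zip(xs,ys)])
    return P
def rect(P):
    (c,s,a)=cv2.minAreaRect((P*1000).astype(np.float32))
    b=cv2.boxPoints((c,s,a));e=[b[1]-b[0],b[2]-b[1]];e=max(e,key=np.linalg.norm)
    return np.round(c,1),np.round(sorted(s),1),round(np.degrees(np.arctan2(e[1],e[0])),1)
def tool():
    o=get_obs();return np.array(o["position"]),R.from_quat(o["tool_rot"])
def move(p,yaw):
    """shift and turn in tool units to tool-down at p with tool y (closing line) at world yaw deg (mod 180)"""
    t,r=tool();q=get_obs()["q"]
    best=None
    for y in (yaw,yaw+180):
        c,s=np.cos(np.radians(y)),np.sin(np.radians(y))
        M=np.array([[s,c,0],[-c,s,0],[0,0,-1]]); M[:,0]=np.cross(M[:,1],M[:,2])
        rv=(r.inv()*R.from_matrix(M)).as_rotvec()
        print("yaw",y,"shift/.08",np.round(r.inv().apply(np.array(p)-t)/.08,3),"turn/90",np.round(rv/(np.pi/2),3),"q6",round(q[5],2))
E
python3 - <<'E'
from h import *
a=camera("top")
for t,z in(("key",.113),("cart_mid",.056),("plain_cart_mid",.056),("plate_mid",.06),("brush_pot",.08),("glaze_jar",.09)):
  for r in cut_out("top",t)[:2]:
    print(t,round(r["conf"],2),r["region"].sum(),rect(topo("top",r["region"],z)))
hsv=cv2.cvtColor(a,cv2.COLOR_RGB2HSV)
m=np.zeros(a.shape[:2],bool);m[175:245,265:340]=1
g=m&(hsv[...,2]<110)&(a[...,0]<130)
n,l,s,c=cv2.connectedComponentsWithStats(g.astype(np.uint8));i=1+s[1:,4].argmax()
print("plate",s[i],c[i],ray("top",c[i],.068),rect(topo("top",l==i,.068)))
for r in cut_out("scene","key")[:1]:
    x=r["bbox"];print(ray("scene",((x[0]+x[2])/2,(x[1]+x[3])/2),.096))
E
```

```text
key 0.6 143 (array([468.2,  31. ]), array([11.6, 70.5]), np.float32(88.4))
cart_mid 0.98 1064 (array([452.1, 295.5]), array([ 68.1, 102.6]), np.float32(-6.2))
plain_cart_mid 0.81 1098 (array([ 516.3, -329.2]), array([ 70.1, 105.5]), np.float32(-12.7))
plate_mid 0.79 5807 (array([530.,  49.]), array([141.2, 260.2]), np.float32(17.6))
brush_pot 0.62 845 (array([749.3, 247.8]), array([ 63.3, 131.6]), np.float32(40.7))
glaze_jar 0.82 866 (array([ 731.8, -245.7]), array([70.3, 96.5]), np.float32(-46.6))
glaze_jar 0.25 5762 (array([527.7,  48. ]), array([137.8, 251.9]), np.float32(17.0))
plate [ 277  188   48   47 1730] [300.69421965 211.34682081] [0.59104608 0.06680576 0.068     ] (array([591.2,  66.8]), array([115.5, 117.3]), np.float32(80.1))
[0.47582936 0.03498147 0.096     ]
```

```bash
for i in 1 2 3 4 5 6; do python3 -m inch '[0.81,-0.92,0,0,0,0,0.81,-0.92,0,0,0,0,0.81,-0.92,0,0,0,0]' 87 60 >/dev/null; done
python3 -m inch '[0.81,-0.92,0,0,0,0,0.81,-0.92,0,0,0,-0.08,0.81,-0.92,0,0,0,-0.16,0.81,-0.92,0,0,0,-0.24,0.81,-0.92,0,0,0,-0.32,0.81,-0.92,0,0,0,-0.4,0.81,-0.92,0,0,0,-0.48,0.81,-0.92,0,0,0,-0.56,0.81,-0.92,0,0,0,-0.64,0.81,-0.92,0,0,0,-0.72,0.81,-0.92,0,0,0,-0.79,0.81,-0.92,0,0,0,-0.79,0.81,-0.92,0,0,0,-0.79]'
python3 - <<'E'
from h import *
a=camera("wrist");cv2.imwrite("pics/c.png",cv2.cvtColor(a,cv2.COLOR_RGB2BGR))
k=get_calibration("wrist");print(np.round(k["T"],3).tolist(),tool()[0])
for r in cut_out("wrist","key")[:2]: print(r["conf"],r["bbox"],rect(topo("wrist",r["region"],.1135)))
E
```

```text
time: 3.68
position: [0.4664, 0.0265, 0.2447]
tool_rot: [0.72, 0.694, 0.0, 0.0]
ft_force: [-0.4, -0.2, 0.5]
grip_width: 0.0871
grip_force: 0.0
[[0.999, -0.037, -0.01, 0.468], [-0.038, -0.951, -0.307, 0.111], [0.001, 0.307, -0.952, 0.384], [0.0, 0.0, 0.0, 1.0]] [0.46633029 0.02658291 0.24469384]
0.76 [315.6, 147.9, 333.7, 236.3] (array([467.2,  32.9]), array([13.4, 71.8]), np.float32(86.6))
```

View pics/c.png

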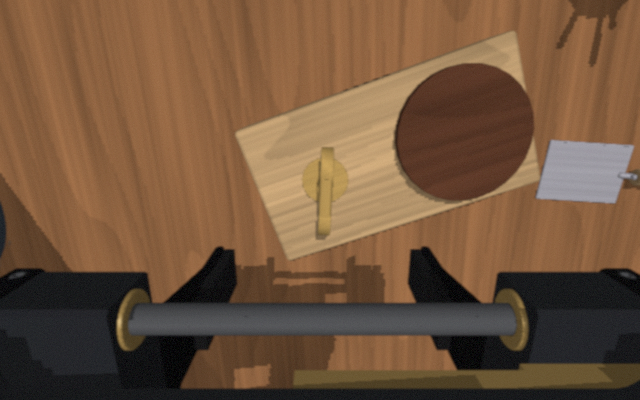

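The wrist view shows the key wings from (327,150) to (323,234), the boss at about (325,180) and the plate at about (466,132). I'll refine the plate and axis positions from here.

```bash
python3 - <<'E'
from h import *
a=cv2.cvtColor(cv2.imread("pics/c.png"),cv2.COLOR_BGR2RGB)
m=np.zeros(a.shape[:2],bool);m[50:215,385:545]=1
g=m&(a[...,0]<105)&(a[...,0]>1.4*a[...,2])
g=cv2.morphologyEx(g.astype(np.uint8),cv2.MORPH_OPEN,np.ones((7,7)))
n,l,s,c=cv2.connectedComponentsWithStats(g);i=1+s[1:,4].argmax()
print(s[i],rect(topo("wrist",l==i,.068)))
cor=[(515,31),(236,133),(290,260),(540,178)]
P=[ray("wrist",p,.054)[:2]*1000 for p in cor];print(np.round(P,1))
for i,j in((1,0),(2,3),(2,1)):
  d=P[j]-P[i];print(np.linalg.norm(d),np.degrees(np.arctan2(d[1],d[0])))
print(np.mean(P,0),ray("wrist",(325.5,180),.055))
move([.467,.029,.099],-3)
E
```

```text
[  395    64   139   137 14805] (array([589.8,  67.3]), array([117.7, 119.2]), np.float32(-28.2))
[[631.7 150.5]
 [388.8  75.2]
 [429.6 -54.1]
 [671.5  22.5]]
254.26426038763245 17.21670032936946
253.77113013730929 17.58069300431997
135.6506786794157 107.48918439769972
[530.37106054  48.51979841] [0.4685932  0.02848926 0.055     ]
yaw -3 shift/.08 [0.03  0.007 1.821] turn/90 [0.    0.    0.009] q6 -0.15
yaw 177 shift/.08 [0.03  0.007 1.821] turn/90 [-0.     0.    -1.991] q6 -0.15
```

```bash
python3 -m inch '[0.03,0.01,0.45,0,0,0,0.03,0.01,0.91,0,0,0.01,0.03,0.01,0.91,0,0,0.01]' >/dev/null
python3 -m inch '[0,0,0.3,0,0,0,0,0,0.6,0,0,0,0,0,0.91,0,0,0,0,0,0.91,0,0,0]'
python3 -m inch '[0,0,0,0,0,0,0,0,0,0,0,0,0,0,0,0,0,0,0,0,0,0,0,0,0,0,0,0,0,0,0,0,0,0,0,0,0,0,0,0,0,0,0,0,0,0,0,0]' 0 60
python3 -c "
from h import *;o=get_obs();print(o['q'],o['moment'],o['ft_force'])"
```

```text
time: 4.37
position: [0.4653, 0.0292, 0.0969]
tool_rot: [0.725, 0.689, -0.002, -0.002]
ft_force: [0.2, -0.3, -0.6]
grip_width: 0.0871
grip_force: 0.0
time: 5.03
position: [0.4669, 0.0291, 0.0992]
tool_rot: [0.725, 0.689, 0.0, 0.0]
ft_force: [0.2, -0.5, 1.0]
grip_width: 0.0417
grip_force: 0.0
[-1.77232689e-01  5.74668868e-01  1.94687933e+00 -1.69178952e-05
  6.19622962e-01 -1.26450511e-01] [ 0.0265625  -0.07532516  0.02925929] [ 0.24787532 -0.47643535  1.03082658]
```

```bash
python3 -m inch '[0,0,0,0,0,0,0,0,0,0,0,0,0,0,0,0,0,0,0,0,0,0,0,0,0,0,0,0,0,0,0,0,0,0,0,0,0,0,0,0,0,0,0,0,0,0,0,0]' 0 60
python3 -c "
from h import *;o=get_obs();print(o['q'],o['moment'],o['ft_force'])"
python3 -m inch '[0,0,0,0,0,0.06,0,0,0,0,0,0.12,0,0,0,0,0,0.18,0,0,0,0,0,0.24,0,0,0,0,0,0.3,0,0,0,0,0,0.36,0,0,0,0,0,0.4,0,0,0,0,0,0.4]'
python3 -c "
from h import *;o=get_obs();print(o['q'],o['moment'],o['ft_force'])"
```

```text
time: 5.7
position: [0.4692, 0.0289, 0.099]
tool_rot: [0.725, 0.689, 0.002, 0.002]
ft_force: [5.4, 1.4, -3.8]
grip_width: 0.0114
grip_force: 60.0
[-1.77155669e-01  5.75763081e-01  1.94449821e+00  7.52436432e-04
  6.16567146e-01 -1.26464604e-01] [ 0.1715497  -0.98761853 -0.00227679] [ 5.35106573  1.41238489 -3.8167836 ]
time: 6.37
position: [0.4688, 0.029, 0.099]
tool_rot: [0.903, 0.43, 0.002, 0.001]
ft_force: [4.9, 1.2, -3.8]
grip_width: 0.0116
grip_force: 60.0
[-1.77012674e-01  5.75651945e-01  1.94483094e+00  6.14511302e-04
  6.17052925e-01  5.03724744e-01] [ 0.25191958 -0.88257587  0.11063623] [ 4.92373698  1.23537282 -3.83379403]
```

```bash
python3 -m inch '[0.02,0.024,0,0,0,0.06,0.02,0.024,0,0,0,0.13,0.02,0.024,0,0,0,0.2,0.02,0.024,0,0,0,0.27,0.02,0.024,0,0,0,0.34,0.02,0.024,0,0,0,0.41,0.02,0.024,0,0,0,0.48,0.02,0.024,0,0,0,0.55,0.02,0.024,0,0,0,0.62,0.02,0.024,0,0,0,0.69,0.02,0.024,0,0,0,0.76,0.02,0.024,0,0,0,0.83,0.02,0.024,0,0,0,0.9,0.02,0.024,0,0,0,0.96,0.02,0.024,0,0,0,1]'
python3 -m inch '[0,0,0,0,0,0.07,0,0,0,0,0,0.14,0,0,0,0,0,0.2,0,0,0,0,0,0.27,0,0,0,0,0,0.33,0,0,0,0,0,0.35,0,0,0,0,0,0.35]'
python3 -c "
from h import *;o=get_obs();print(o['q'],o['moment'],o['ft_force'])"
```

```text
time: 7.62
position: [0.4689, 0.0298, 0.099]
tool_rot: [0.942, -0.335, -0.001, -0.0]
ft_force: [1.9, 3.2, -0.4]
grip_width: 0.0118
grip_force: 60.0
time: 8.2
position: [0.4691, 0.03, 0.099]
tool_rot: [0.817, -0.577, -0.001, -0.0]
ft_force: [2.1, 5.8, -0.6]
grip_width: 0.0118
grip_force: 60.0
[-1.75235831e-01  5.76930443e-01  1.94098082e+00  1.75616658e-03
  6.24422586e-01  2.62354786e+00] [ 1.05383158 -0.37435567  0.10400815] [ 2.13073928  5.80553051 -0.64294924]
```

```bash
python3 -m inch '[0,0,0,0,0,0,0,0,0,0,0,0,0,0,0,0,0,0,0,0,0,0,0,0,0,0,-0.3,0,0,0,0,0,-0.55,0,0,0,0,0,-0.55,0,0,0]' 87 
python3 -m inch '[0,0,0,0,0,-0.07,0,0,0,0,0,-0.14,0,0,0,0,0,-0.21,0,0,0,0,0,-0.28,0,0,0,0,0,-0.35,0,0,0,0,0,-0.42,0,0,0,0,0,-0.49,0,0,0,0,0,-0.56,0,0,0,0,0,-0.63,0,0,0,0,0,-0.7,0,0,0,0,0,-0.77,0,0,0,0,0,-0.84,0,0,0,0,0,-0.92,0,0,0,0,0,-1,0,0,0,0,0,-1]' >/dev/null
python3 -m inch '[0,0,0,0,0,-0.07,0,0,0,0,0,-0.14,0,0,0,0,0,-0.21,0,0,0,0,0,-0.28,0,0,0,0,0,-0.35,0,0,0,0,0,-0.42,0,0,0,0,0,-0.49,0,0,0,0,0,-0.56,0,0,0,0,0,-0.63,0,0,0,0,0,-0.7,0,0,0,0,0,-0.77,0,0,0,0,0,-0.84,0,0,0,0,0,-0.92,0,0,0,0,0,-1,0,0,0,0,0,-1]'
python3 - <<'E'
from h import *
camera("wrist");print(get_obs()['q'][5])
for r in cut_out("wrist","key")[:2]: print(r["conf"],r["bbox"],rect(topo("wrist",r["region"],.1135)))
t,r=tool();y=r.apply([0,1,0]);a=np.degrees(np.arctan2(y[1],y[0]));print(a)
move([.4697,.030,.099],a)
E
```

```text
time: 8.78
position: [0.4709, 0.0287, 0.1455]
tool_rot: [0.817, -0.576, 0.002, -0.001]
ft_force: [-0.0, 0.4, -0.6]
grip_width: 0.0502
grip_force: 0.0
time: 11.28
position: [0.4689, 0.0291, 0.1425]
tool_rot: [0.577, 0.817, -0.0, -0.0]
ft_force: [0.1, -0.1, -0.2]
grip_width: 0.0871
grip_force: 0.0
-0.5134008205122325
0.93 [311.3, 181.1, 334.3, 303.7] (array([465.1,  36.3]), array([11.7, 67.6]), np.float32(-71.9))
19.297362844232882
yaw 19.297362844232882 shift/.08 [0.008 0.012 0.546] turn/90 [-0. -0. -0.] q6 -0.51
yaw 199.29736284423288 shift/.08 [0.008 0.012 0.546] turn/90 [-0.e+00  1.e-03  2.e+00] q6 -0.51
```

```bash
python3 -m inch '[0.008,0.01,0.3,0,0,0,0.008,0.01,0.55,0,0,0,0.008,0.01,0.55,0,0,0]' >/dev/null
python3 -m inch '[0,0,0,0,0,0,0,0,0,0,0,0,0,0,0,0,0,0,0,0,0,0,0,0,0,0,0,0,0,0,0,0,0,0,0,0,0,0,0,0,0,0,0,0,0,0,0,0,0,0,0,0,0,0,0,0,0,0,0,0,0,0,0,0,0,0,0,0,0,0,0,0,0,0,0,0,0,0,0,0,0,0,0,0,0,0,0,0,0,0]' 0 60
python3 -m inch '[0,0,0,0,0,0.06,0,0,0,0,0,0.13,0,0,0,0,0,0.2,0,0,0,0,0,0.27,0,0,0,0,0,0.34,0,0,0,0,0,0.41,0,0,0,0,0,0.48,0,0,0,0,0,0.55,0,0,0,0,0,0.62,0,0,0,0,0,0.69,0,0,0,0,0,0.76,0,0,0,0,0,0.81,0,0,0,0,0,0.86,0,0,0,0,0,0.88,0,0,0,0,0,0.88]'
python3 -c "
from h import *;o=get_obs();print(o['q'],o['moment'],o['ft_force'])"
```

```text
time: 12.88
position: [0.4693, 0.0299, 0.0989]
tool_rot: [0.576, 0.817, -0.0, -0.0]
ft_force: [-1.3, -1.9, 1.1]
grip_width: 0.0112
grip_force: 60.0
time: 14.13
position: [0.4697, 0.0297, 0.0989]
tool_rot: [0.965, 0.262, -0.0, 0.0]
ft_force: [-1.1, -3.1, 0.9]
grip_width: 0.0117
grip_force: 60.0
[-1.74474720e-01  5.77545441e-01  1.93947832e+00 -1.06395788e-03
  6.24892800e-01  8.66358361e-01] [-0.47304049  0.23182507  0.13134928] [-1.10655894 -3.09801612  0.89876077]
```

```bash
cat >m.py <<'E'
from rig import *
o=get_obs();print(round(o['time'],2),o['q'][5].round(4),o['moment'][2].round(3),o['ft_force'].round(1),o['grip_width'].round(4))
E
python3 -m inch '[0,0,0,0,0,0.04,0,0,0,0,0,0.06]'>/dev/null; python3 m.py
python3 -m inch '[0,0,0,0,0,0.04,0,0,0,0,0,0.06]'>/dev/null; python3 m.py
python3 -m inch '[0,0,0,0,0,0.04,0,0,0,0,0,0.06]'>/dev/null; python3 m.py
python3 -m inch '[0,0,0,0,0,0.04,0,0,0,0,0,0.06]'>/dev/null; python3 m.py
```

```text
Traceback (most recent call last):
  File "m.py", line 2, in <module>
    o=get_obs();print(round(o['time'],2),o['q'][5].round(4),o['moment'][2].round(3),o['ft_force'].round(1),o['grip_width'].round(4))
                                                                                                           ^^^^^^^^^^^^^^^^^^^^^
AttributeError: 'float' object has no attribute 'round'
Traceback (most recent call last):
  File "m.py", line 2, in <module>
    o=get_obs();print(round(o['time'],2),o['q'][5].round(4),o['moment'][2].round(3),o['ft_force'].round(1),o['grip_width'].round(4))
                                                                                                           ^^^^^^^^^^^^^^^^^^^^^
AttributeError: 'float' object has no attribute 'round'
Traceback (most recent call last):
  File "m.py", line 2, in <module>
    o=get_obs();print(round(o['time'],2),o['q'][5].round(4),o['moment'][2].round(3),o['ft_force'].round(1),o['grip_width'].round(4))
                                                                                                           ^^^^^^^^^^^^^^^^^^^^^
AttributeError: 'float' object has no attribute 'round'
Traceback (most recent call last):
  File "m.py", line 2, in <module>
    o=get_obs();print(round(o['time'],2),o['q'][5].round(4),o['moment'][2].round(3),o['ft_force'].round(1),o['grip_width'].round(4))
                                                                                                           ^^^^^^^^^^^^^^^^^^^^^
AttributeError: 'float' object has no attribute 'round'
```

```bash
sed -i "s/o\['grip_width'\].round(4)/o['grip_width']/" m.py; python3 m.py
python3 -m inch '[0,0,0,0,0,0.03,0,0,0,0,0,0.05]'>/dev/null; python3 m.py
python3 -m inch '[0,0,0,0,0,0.03,0,0,0,0,0,0.05]'>/dev/null; python3 m.py
python3 -m inch '[0,0,0,0,0,0.03,0,0,0,0,0,0.05]'>/dev/null; python3 m.py
```

```text
14.8 1.2442 0.181 [-1.1 -4.2  0.3] 0.011481727608162682
14.97 1.3223 0.234 [-1.2 -2.8 -0.5] 0.011559716801521604
15.13 1.4008 0.23 [-2.  -4.1  0.7] 0.011781123070144355
15.3 1.4793 0.173 [-1.2 -3.5 -0. ] 0.011288514506155629
```

```bash

python3 -m inch '[0,0,0,0,0,0.03,0,0,0,0,0,0.05]'>/dev/null; python3 m.py
python3 -m inch '[0,0,0,0,0,0.03,0,0,0,0,0,0.05]'>/dev/null; python3 m.py
python3 -m inch '[0,0,0,0,0,0.03,0,0,0,0,0,0.05]'>/dev/null; python3 m.py
python3 -m inch '[0,0,0,0,0,0.03,0,0,0,0,0,0.05]'>/dev/null; python3 m.py
```

```text
15.47 1.5579 0.167 [-1.3 -3.8 -0. ] 0.011484073517855454
15.63 1.6364 0.235 [-1.  -3.9 -0.2] 0.011593610392649683
15.8 1.7149 0.219 [-1.6 -3.5 -0.1] 0.011607052482677892
15.97 1.7934 0.187 [-1.5 -3.7  0.2] 0.01163907218603994
```

```bash

python3 -m inch '[0,0,0,0,0,0.03,0,0,0,0,0,0.03]'>/dev/null; python3 m.py
python3 -m inch '[0,0,0,0,0,0.03,0,0,0,0,0,0.03]'>/dev/null; python3 m.py
python3 -m inch '[0,0,0,0,0,0.03,0,0,0,0,0,0.03]'>/dev/null; python3 m.py
python3 -m inch '[0,0,0,0,0,0.03,0,0,0,0,0,0.03]'>/dev/null; python3 m.py
```

```text
16.13 1.8398 0.098 [-0.8 -5.3  0.6] 0.011480493000737729
16.3 1.8865 0.178 [-2.2 -4.4  1.1] 0.011518274488705125
16.47 1.9336 0.17 [-1.9 -5.   0.3] 0.011587292625513418
16.63 1.9801 0.345 [-1.4 -5.3  1.3] 0.011710792197492041
```

```bash

python3 -m inch '[0,0,0,0,0,0.015,0,0,0,0,0,0.015]'>/dev/null; python3 m.py
python3 -m inch '[0,0,0,0,0,0.015,0,0,0,0,0,0.015]'>/dev/null; python3 m.py
python3 -m inch '[0,0,0,0,0,0.015,0,0,0,0,0,0.015]'>/dev/null; python3 m.py
```

```text
16.8 2.0025 0.492 [-0.8 -4.4 -0.6] 0.011633569200031195
16.97 2.0257 0.689 [-1.6 -4.6 -0.2] 0.01173002110418721
17.13 2.0497 0.594 [-2.7 -6.8 -0.3] 0.01203124415375739
```

```bash
python3 -m inch '[0,0,0,0,0,0,0,0,0,0,0,0,0,0,0,0,0,0,0,0,0,0,0,0,0,0,-0.3,0,0,0,0,0,-0.7,0,0,0,0,0,-1,0,0,0,0,0,-1,0,0,0]' 87 >/dev/null
python3 -m inch '[0,0,-0.4,0,0,0,0,0,-0.8,0,0,0,0,0,-0.8,0,0,0]' 
python3 - <<'E'
from h import *
camera("top")
for c in("top",):
  for r in cut_out(c,"cart_mid")[:2]: print(c,r["conf"],r["bbox"],rect(topo(c,r["region"],.056)))
camera("wrist")
for r in cut_out("wrist","key")[:1]: print(r["conf"],r["bbox"],rect(topo("wrist",r["region"],.1135)))
move([.452,.296,.245],-96)
E
```

```text
time: 18.05
position: [0.4732, 0.0299, 0.2474]
tool_rot: [0.947, -0.322, 0.005, -0.001]
ft_force: [0.9, 0.1, -0.3]
grip_width: 0.0774
grip_force: 0.0
top 0.85 [197.6, 247.2, 225.2, 292.5] (array([452.9, 295.1]), array([ 68.2, 104.9]), np.float32(-5.4))
0.65 [309.4, 153.3, 336.9, 238.0] (array([469.8,  25.4]), array([12.1, 69.9]), np.float32(-28.8))
yaw -96 shift/.08 [-2.191 -2.504 -0.037] turn/90 [ 0.     0.002 -0.351] q6 2.05
yaw 84 shift/.08 [-2.191 -2.504 -0.037] turn/90 [ 0.002 -0.     1.649] q6 2.05
```

```bash
for i in 1 2; do python3 -m inch '[-0.4,-0.45,0,0,0,0,-0.73,-0.835,0,0,0,0,-0.73,-0.835,0,0,0,0]' >/dev/null; done
python3 -m inch '[-0.4,-0.45,0,0,0,-0.07,-0.73,-0.835,0,0,0,-0.14,-0.73,-0.835,0,0,0,-0.21,-0.73,-0.835,0,0,0,-0.28,-0.73,-0.835,0,0,0,-0.35,-0.73,-0.835,0,0,0,-0.35,-0.73,-0.835,0,0,0,-0.35]'
python3 - <<'E'
from h import *
a=camera("wrist");cv2.imwrite("pics/d.png",cv2.cvtColor(a,cv2.COLOR_RGB2BGR))
for r in cut_out("wrist","cart_mid")[:2]:
  print(r["conf"],r["bbox"],rect(topo("wrist",r["region"],.056)),get_obs()["q"])
E
```

```text
time: 19.33
position: [0.4526, 0.295, 0.2416]
tool_rot: [0.999, -0.054, -0.001, 0.001]
ft_force: [-0.3, 0.0, -0.4]
grip_width: 0.0868
grip_force: 0.0
0.88 [283.6, 122.7, 342.5, 234.3] (array([456.2, 301.5]), array([ 54.4, 104.7]), np.float32(-5.9)) [ 3.70529255e-01  4.17830675e-01  1.64634078e+00 -1.38680780e-04
  1.07911883e+00  2.04991285e+00]
0.68 [606.1, 124.6, 636.9, 185.5] (array([446.3,  16.5]), array([27.9, 61.1]), np.float32(9.0)) [ 3.70529255e-01  4.17830675e-01  1.64634078e+00 -1.38680780e-04
  1.07911883e+00  2.04991285e+00]
```

View pics/d.png

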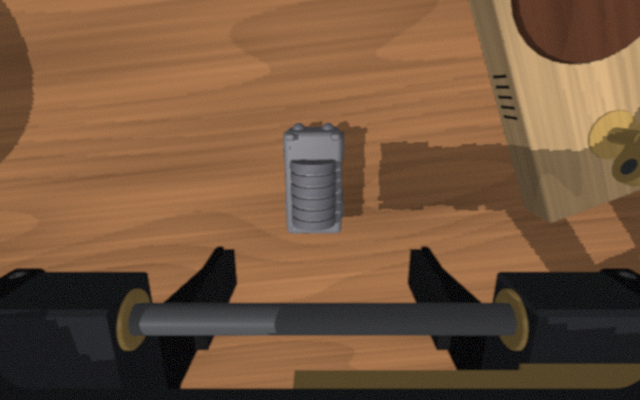

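The cart shows at (314,178), its nose pointing to the top of the picture (+x).

```bash
python3 - <<'E'
from h import *
move([.454,.3015,.043],-95.9)
E
```

```text
yaw -95.9 shift/.08 [ 0.008 -0.084  2.489] turn/90 [ 0.001  0.001 -0.004] q6 2.05
yaw 84.1 shift/.08 [ 0.008 -0.084  2.489] turn/90 [ 1.000e-03 -1.000e-03  1.996e+00] q6 2.05
```

```bash
python3 -m inch '[0.008,-0.084,0.5,0,0,0,0.008,-0.084,0.95,0,0,0,0.008,-0.084,0.95,0,0,0]' 87 30 >/dev/null
python3 -m inch '[0,0,0.4,0,0,0,0,0,0.75,0,0,0,0,0,0.75,0,0,0]' >/dev/null
python3 -m inch '[0,0,0.2,0,0,0,0,0,0.4,0,0,0,0,0,0.6,0,0,0,0,0,0.79,0,0,0,0,0,0.79,0,0,0]'
python3 -m inch '[0,0,0,0,0,0,0,0,0,0,0,0,0,0,0,0,0,0,0,0,0,0,0,0,0,0,0,0,0,0,0,0,0,0,0,0,0,0,0,0,0,0,0,0,0,0,0,0]' 30 30
python3 m.py
```

```text
time: 20.35
position: [0.4544, 0.3019, 0.0437]
tool_rot: [0.999, -0.053, -0.001, 0.0]
ft_force: [0.4, 0.3, -0.3]
grip_width: 0.0871
grip_force: 0.0
time: 21.02
position: [0.4548, 0.3025, 0.0443]
tool_rot: [0.999, -0.053, 0.0, -0.0]
ft_force: [-0.9, -0.9, 5.1]
grip_width: 0.0537
grip_force: 30.0
21.02 2.0588 -0.009 [-0.9 -0.9  5.1] 0.05366323939366049
```

```bash
python3 -m inch '[0,0,-0.15,0,0,0,0,0,-0.35,0,0,0,0,0,-0.65,0,0,0,0,0,-0.95,0,0,0,0,0,-0.95,0,0,0]' >/dev/null
python3 -m inch '[0,0,-0.3,0,0,0,0,0,-0.5,0,0,0,0,0,-0.5,0,0,0]' 
python3 - <<'E'
from h import *
print(get_obs()['ft_force'])
move([.591,.0675,.164],-72.6)
E
```

```text
time: 21.68
position: [0.4558, 0.3029, 0.1619]
tool_rot: [0.999, -0.053, 0.002, -0.001]
ft_force: [1.5, 0.2, -3.2]
grip_width: 0.0539
grip_force: 30.0
[ 1.50297934  0.20037206 -3.17275879]
yaw -72.6 shift/.08 [ 1.991  2.747 -0.024] turn/90 [-0.001 -0.003 -0.261] q6 2.06
yaw 107.4 shift/.08 [ 1.991  2.747 -0.024] turn/90 [-4.000e-03  1.000e-03  1.739e+00] q6 2.06
```

```bash
for i in 1 2; do python3 -m inch '[0.2,0.27,0,0,0,0,0.4,0.54,0,0,0,0,0.6,0.82,0,0,0,0,0.664,0.916,0,0,0,0]' >/dev/null; done
python3 -m inch '[0.2,0.27,0,0,0,-0.03,0.4,0.54,0,0,0,-0.08,0.6,0.82,0,0,0,-0.13,0.664,0.916,0,0,0,-0.18,0.664,0.916,0,0,0,-0.23,0.664,0.916,0,0,0,-0.261,0.664,0.916,0,0,0,-0.261,0.664,0.916,0,0,0,-0.261,0.664,0.916,0,0,0,-0.261]'
python3 - <<'E'
from h import *
a=camera("wrist");cv2.imwrite("pics/e.png",cv2.cvtColor(a,cv2.COLOR_RGB2BGR))
b=camera("scene");cv2.imwrite("pics/f.png",cv2.resize(cv2.cvtColor(b,cv2.COLOR_RGB2BGR)[100:300,220:540],None,fx=2.4,fy=2.4,interpolation=cv2.INTER_CUBIC))
move([.591,.0675,.111],-72.6)
E
```

```text
time: 23.1
position: [0.589, 0.0675, 0.159]
tool_rot: [0.988, 0.151, -0.001, -0.0]
ft_force: [0.0, -0.4, -3.2]
grip_width: 0.054
grip_force: 30.0
yaw -72.6 shift/.08 [0.02  0.004 0.604] turn/90 [-0.  0.  0.] q6 1.19
yaw 107.4 shift/.08 [0.02  0.004 0.604] turn/90 [-1.e-03 -0.e+00 -2.e+00] q6 1.19
```

View pics/e.png

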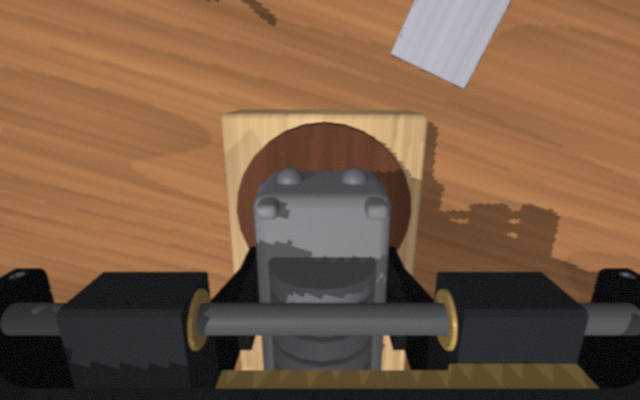

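View pics/f.png

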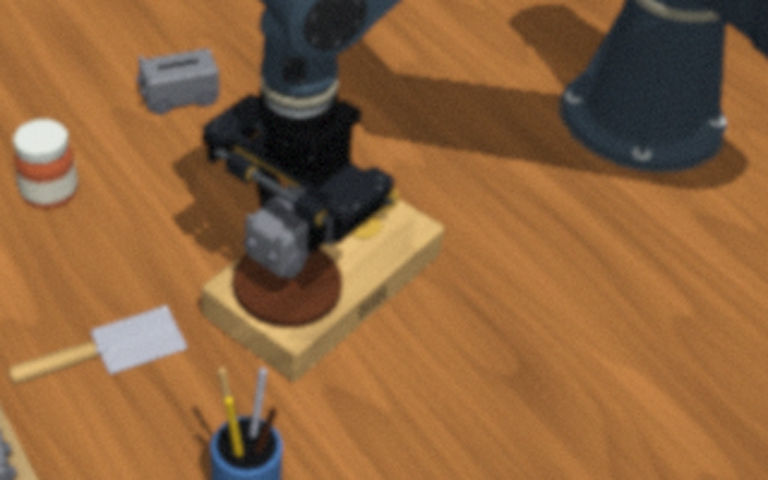

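```bash
python3 -m inch '[0.02,0.004,0.1,0,0,0,0.02,0.004,0.25,0,0,0,0.02,0.004,0.38,0,0,0,0.02,0.004,0.48,0,0,0,0.02,0.004,0.5,0,0,0,0.02,0.004,0.5,0,0,0,0.02,0.004,0.5,0,0,0]'
python3 -m inch '[0,0,0.02,0,0,0,0,0,0.04,0,0,0,0,0,0.04,0,0,0]'; python3 -m inch '[0,0,0.02,0,0,0,0,0,0.02,0,0,0]'
```

```text
time: 23.78
position: [0.5915, 0.0671, 0.1197]
tool_rot: [0.988, 0.152, 0.0, -0.0]
ft_force: [0.4, 0.1, -2.0]
grip_width: 0.0539
grip_force: 30.0
time: 24.03
position: [0.5915, 0.067, 0.1167]
tool_rot: [0.988, 0.152, 0.0, 0.0]
ft_force: [0.8, -0.0, -2.4]
grip_width: 0.0539
grip_force: 30.0
time: 24.2
position: [0.5913, 0.067, 0.1149]
tool_rot: [0.988, 0.152, -0.0, 0.0]
ft_force: [0.3, 0.4, -2.6]
grip_width: 0.0543
grip_force: 30.0
```

```bash
for i in 1 2 3; do python3 -m inch '[0,0,0.01,0,0,0,0,0,0.01,0,0,0]' | egrep 'posit|ft'; done
```

```text
position: [0.5913, 0.0671, 0.1141]
ft_force: [0.0, -0.0, -2.9]
position: [0.5913, 0.067, 0.1132]
ft_force: [0.3, 0.0, -2.7]
position: [0.5913, 0.0671, 0.1124]
ft_force: [-0.7, 0.1, -3.3]
```

```bash
for i in 1 2; do python3 -m inch '[0,0,0.006,0,0,0,0,0,0.006,0,0,0]' | egrep 'posit|ft'; done
```

```text
position: [0.5913, 0.067, 0.1124]
ft_force: [-1.1, 0.4, -1.2]
position: [0.5913, 0.067, 0.1124]
ft_force: [-2.2, -0.4, 3.8]
```

```bash
python3 -m inch '[0,0,0,0,0,0,0,0,0,0,0,0,0,0,0,0,0,0,0,0,0,0,0,0,0,0,0,0,0,0,0,0,0,0,0,0,0,0,0,0,0,0,0,0,0,0,0,0,0,-0.2,0,0,0,0,0,-0.5,0,0,0,0,0,-0.9,0,0,0,0,0,-0.9,0,0,0]' 87 | egrep 'grip|ft'
python3 -m inch '[0,0,-0.4,0,0,0,0,0,-0.8,0,0,0,0,0,-0.9,0,0,0,0,0,-0.9,0,0,0,0,0,-0.9,0,0,0]'
python3 - <<'E'
from h import *
a=camera("top");b=camera("scene");w=camera("wrist")
for c in("wrist","top"):
  for r in cut_out(c,"cart_mid")[:1]: print(c,r["conf"],r["bbox"],rect(topo(c,r["region"],.124)))
for r in cut_out("wrist","key")[:1]: print(r["conf"],r["bbox"],rect(topo("wrist",r["region"],.1135)))
x=np.vstack([w[:,:],b[100:300,:]])
cv2.imwrite("pics/g.png",cv2.cvtColor(x,cv2.COLOR_RGB2BGR))
E
```

```text
time: 25.45
position: [0.5911, 0.0671, 0.1831]
tool_rot: [0.988, 0.152, -0.0, 0.0]
ft_force: [-1.0, -0.7, -3.8]
grip_width: 0.0537
grip_force: 30.0
wrist 0.59 [251.6, 167.0, 391.8, 373.3] (array([563.3,  58.4]), array([ 81. , 140.8]), np.float32(17.7))
top 0.48 [292.2, 212.4, 307.7, 236.4] (array([554.4,  66. ]), array([30.4, 45.3]), np.float32(-71.0))schema error: expected a multiple of 6 numbers
```

View pics/g.png

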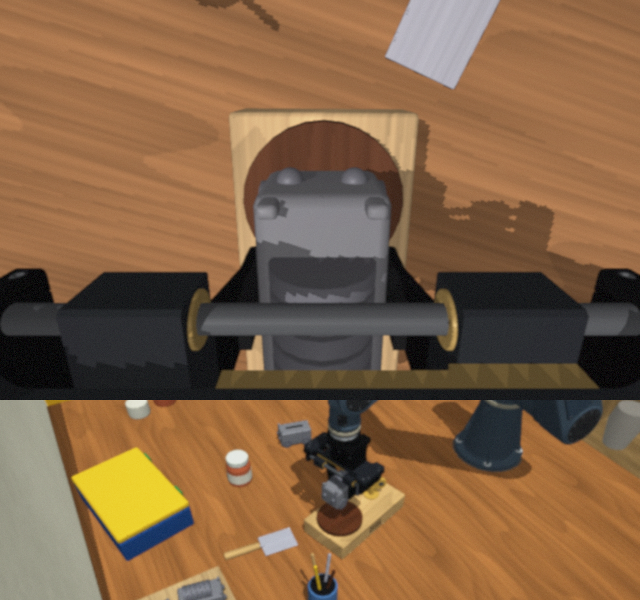

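The opening call was refused because I miscounted its numbers, so the second call lifted the cart while it was still gripped. I'll lower it back down the same distance and then release.

```bash
python3 -m inch '[0,0,0.2,0,0,0,0,0,0.45,0,0,0,0,0,0.65,0,0,0,0,0,0.8,0,0,0,0,0,0.84,0,0,0,0,0,0.84,0,0,0]' | egrep 'pos|ft'
python3 -m inch '[0,0,0.02,0,0,0,0,0,0.035,0,0,0,0,0,0.045,0,0,0,0,0,0.045,0,0,0]' | egrep 'pos|ft'
python3 -m inch '[0,0,0.008,0,0,0,0,0,0.008,0,0,0]' | egrep 'pos|ft'
python3 -m inch '[0,0,0.006,0,0,0,0,0,0.006,0,0,0]' | egrep 'pos|ft'
```

```text
position: [0.5906, 0.0671, 0.115]
ft_force: [0.7, -0.4, -2.9]
position: [0.5918, 0.067, 0.1134]
ft_force: [-0.3, 0.0, -3.5]
position: [0.5915, 0.0671, 0.1125]
ft_force: [-0.1, 1.2, -2.5]
position: [0.5916, 0.067, 0.1124]
ft_force: [-1.5, 0.0, 1.4]
```

Contact again. Now I'll release (6 still rows) and stop to check the opening before lifting.

```bash
python3 -m inch '[0,0,0,0,0,0,0,0,0,0,0,0,0,0,0,0,0,0,0,0,0,0,0,0,0,0,0,0,0,0,0,0,0,0,0,0,0,0,0,0,0,0]' 87 && python3 -m inch '[0,0,-0.15,0,0,0,0,0,-0.4,0,0,0,0,0,-0.8,0,0,0,0,0,-0.9,0,0,0]' >/dev/null && python3 -m inch '[0,0,-0.4,0,0,0,0,0,-0.8,0,0,0,0,0,-0.9,0,0,0,0,0,-0.9,0,0,0,0,0,-0.9,0,0,0]'
python3 - <<'E'
from h import *
a=camera("top");b=camera("scene");w=camera("wrist")
for r in cut_out("wrist","cart_mid")[:1]: print(r["conf"],r["bbox"],rect(topo("wrist",r["region"],.124)))
cv2.imwrite("pics/h.png",cv2.cvtColor(np.vstack([w,b[100:300]]),cv2.COLOR_RGB2BGR))
E
```

```text
time: 27.5
position: [0.5914, 0.0671, 0.1116]
tool_rot: [0.988, 0.152, -0.0, -0.0]
ft_force: [-0.7, 0.5, -0.4]
grip_width: 0.0855
grip_force: 0.0
time: 28.25
position: [0.5911, 0.0671, 0.2558]
tool_rot: [0.988, 0.152, 0.0, 0.0]
ft_force: [-0.0, 0.4, -0.3]
grip_width: 0.0874
grip_force: 0.0
0.95 [284.2, 127.9, 358.8, 259.5] (array([592.3,  66.9]), array([ 55., 107.]), np.float32(17.9))
```

View pics/h.png

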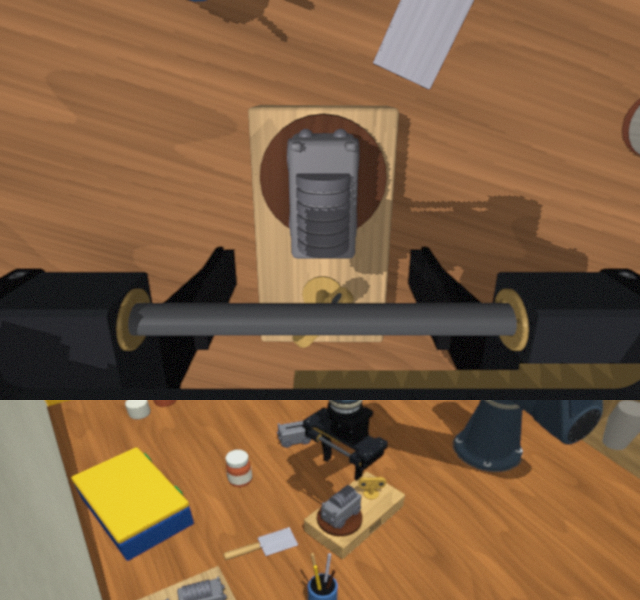

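The cart stands upright in the middle of the plate at about (323,195), parallel to the stand, and the gripper is clear above it. The bystanders in view haven't moved.

```bash
python3 -c "
from rig import *;print(hand_in())"
```

```text
the job is handed in; nothing more can be done
None
```

I wound the key until it stopped, set the coin cart upright in the middle of the plate along the stand's long side, and handed the job in at about 28 s; no verdict came back, and one miscounted move lifted the cart back off the plate before I lowered and released it, without dropping it.

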